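Stand the fallen bottles back in the lane

TASK

Two bottles have been knocked over in the bench lane. Stand each one upright again, cap up, in its gap in the row, centred on the disc of its own cap colour; set them down gently rather than dropping them, and do not shift or tip the standing bottles or the other things on the bench.

Things in the scene. Friction and masses are not known exactly. Their poses are not given: they have to be found in the camera images.
- bottle_red: fallen white round bottle with red cap and band, 120 mm tall, about 0.15 kg: 44 mm diameter from the foot to 85 mm, shoulder, then a 27 mm diameter cap from 96 to 120 mm. Origin at the centre of its foot; z axis runs from foot to cap. It lies on the lane board on the robot's side of the row, cap roughly towards +y (outwards along the row)
- bottle_green: fallen white round bottle with green cap and band, 120 mm tall, about 0.15 kg: 44 mm diameter from the foot to 85 mm, shoulder, then a 27 mm diameter cap from 96 to 120 mm. Origin at the centre of its foot; z axis runs from foot to cap. It lies on the lane board on the robot's side of the row, cap roughly towards -y (outwards along the row)
- mark_red: flat red target disc, 58 mm in diameter, lying on the lane board at the red-capped bottle's free place in the row. Origin at its centre, on the board's upper face; z up, x straight away from the row's open front towards the fence, y along the row. Neighbouring places are 76 mm apart along the row
- mark_green: flat green target disc, 58 mm in diameter, lying on the lane board at the green-capped bottle's free place in the row. Origin at its centre, on the board's upper face; z up, x straight away from the row's open front towards the fence, y along the row. Neighbouring places are 76 mm apart along the row
- lane: fixed grey board, 280 mm deep (x), 400 wide (y), 12 thick; origin under its centre, on the table; x points to the back fence, y along the row. Five places at x +85, y -152, -76, 0, 76, 152 mm: both ends and one inner place hold standing bottles, the other two the discs. Blue fence at x +133, 32 mm above the board; blue end strips at y +-197, 20 mm high
- stand_a: upright bottle of the same size, white with a black cap, standing in the row on the lane board; origin at the centre of its underside
- stand_b: upright bottle of the same size, white with a black cap, standing in the row on the lane board; origin at the centre of its underside
- stand_c: upright bottle of the same size, white with a black cap, standing in the row on the lane board; origin at the centre of its underside
- jar: small aluminium jar, 28 mm in diameter, 26 mm tall, standing on the lane board between the row and the fallen bottles; origin at the centre of its underside
- driver: screwdriver lying on the table to the right; bystander
- tape: blue tape roll, 84 mm in diameter, 20 mm tall, flat on the table to the right; bystander
- caliper: steel caliper, 160 mm long, lying flat on the table to the left; bystander
- mug: blue mug, 78 mm in diameter, 90 mm tall, standing on the table to the left; bystander
Not all that is in view belongs to the job. What is shaped like the bottle_red but pink or purple is not meant.

How it is judged:
At the end, for the whole second after the job is handed in: Each of the two coloured-cap bottles stands on its foot on the lane board, cap up (within 0.08 rad of vertical), its centre within 14 mm of the centre of the disc of its own colour, at rest; the three black-capped bottles still stand upright within 15 mm of where they were (angle between each of bottle_red, bottle_green, stand_a, stand_b, stand_c's own z axis and vertical below 0.08 rad and horizontal distance between bottle_red and mark_red below 0.014 m and z of bottle_red in the frame of mark_red below 0.005 m and linear speed of each of bottle_red, bottle_green below 0.02 m/s and angular speed of each of bottle_red, bottle_green below 0.2 rad/s and horizontal distance between bottle_green and mark_green below 0.014 m and z of bottle_green in the frame of mark_green below 0.005 m and distance of each of stand_a, stand_b, stand_c from where it was at the start of the episode below 0.015 m); the robot touches nothing.
It fails at once if a standing bottle is tipped or pushed more than 15 mm (angle between any of stand_a, stand_b, stand_c's own z axis and vertical above 0.25 rad or distance of any of stand_a, stand_b, stand_c from where it was at the start of the episode above 0.015 m).
It fails at once if a bottle is let go of upright in the air and falls (10 mm or more) on to the board ((contact force between the fingers and bottle_red below 0.05 N and z of bottle_red in the frame of mark_red above 0.008 m and linear speed of bottle_red above 0.25 m/s and angle between bottle_red's own z axis and vertical below 0.4 rad) or (contact force between the fingers and bottle_green below 0.05 N and z of bottle_green in the frame of mark_green above 0.008 m and linear speed of bottle_green above 0.25 m/s and angle between bottle_green's own z axis and vertical below 0.4 rad)).
It fails at once if a bottle is slammed down: over 45 N between it and the lane board (contact force between any of bottle_red, bottle_green and lane above 45 N).
It fails at once if the jar, screwdriver, tape, caliper or mug is moved more than 20 mm (distance of any of jar, driver, tape, caliper, mug from where it was at the start of the episode above 0.02 m).
It also fails if it takes over 58 s, if anything falls off the work surface, if the arm or the gripper's body presses on something with over 40 N, if the wrist force passes 120 N, or if a joint passes its speed limit or range.

ROBOT

A 6-joint arm with a two-finger parallel gripper is mounted at the origin on the work surface. World frame = base frame: x ahead of the robot, y to its left, z up, the work surface at z = 0. Lengths are in m, angles in rad, forces in N, time in s.
With the tool pointing down it reaches from about 0.15 to 0.775 m from the base axis. Payload 6.1 kg.
Tool frame: the origin (TCP) lies midway between the tips of the shut fingers; the grasp point (between the pads) lies 19 mm behind it (env.tcp_to_grasp is the distance from the TCP to the grasp point, in m); z points along the fingers, y is the direction in which the jaws open and shut (so a half turn about z gives the same grasp; the last joint's range is limited). The gripper opens to 85 mm and grips with 20 to 120 N. Pads are 22 mm wide; open, the fingers measure 114 mm over their backs; the gripper's body (76 mm by 85 mm) begins 54 mm behind the grasp point. The pads swing forward as they close: fully open they stand 13 mm farther back than shut.
Start: joints at [1.303, 0.126, -0.04, 1.405, 0, 1.571], TCP at [0.139, 0.506, 0.231] pointing down, gripper open.
Joint ranges: [-2.72, 2.72], [-0.95, 1.95], [-1.27, 1.35], [-1.78, 2.02], [-1.46, 1.47], [-3.14, 3.14]. Speed limits (rad/s): [2.39, 2.39, 3.01, 3.14, 3.14, 3.14].

INTERFACE

Orientations are given as a unit quaternion [x, y, z, w].
In Python, from bench import env gives the robot as it stands. The module is installed in compiled form; this text tells all that it offers.
- The arm moves only by the tool jog_arm, never from a script. Its argument "rows" is text: rows parted by semicolons, each of 7 numbers parted by spaces: the shift along the tool's x, y, z in cm, then the turn, a rotation vector about the tool's x, y, z in degrees, then the opening, from 0 (shut) to 1 (fully open). In form: x y z ax ay az claw; .... A call has 1 to 10 rows; each row shifts and turns the pose as measured when the row begins, along the tool's axes as they then stand; what a row does not reach is not made up. A row lasts 1/12 s, in which the tool goes at most 41.7 mm and 7.16 degrees, less where a joint would pass 70% of its speed; a pose out of reach is approached as far as the arm can. A call is refused whole if a number of a shift passes 4.17 or a number of a turn 7.16, either way. A call with a gripper value outside its range is refused whole. The fingers move at their own pace and stop on an object; "grip_force" is the grip in N (left out, the last holds). Time passes only in rows, so rows that do not move let the fingers close. It gives the time, the measured TCP pose, the force and the opening at its end, in the units of the state.
- env.sense(): the state, without advancing time (a new reading comes with each control period).
- env.capture(name): name is "scene" or "side" or "wrist"; returns a dict with "img" (400x640x3 uint8, red, green, blue), "fx", "fy", "cx", "cy" (pixels), "rvec" (rotation vector, rad) and "tvec" (3), from world to camera coordinates, as OpenCV has them; the wrist camera has in their place "tool_from_camera" (4x4, takes a point from camera to tool coordinates, whose origin is the TCP and whose axes are the flange's). Camera axes: x right, y down, z forward; pixel columns grow to the right and rows downward; lengths in m; the calibration is good to about 2 mm. A picture is of the moment at which its call begins: read the wrist's pose just before it. There is no depth.
- env.job_done(): hands the job in, once; it reports no verdict.
Trained networks look in the newest picture that a camera, given by its name, has taken for a name from the list of things; names that differ only in an ending like _2 or _b are one class to them, and where a whole thing is asked for, a point or a joint stands for the part that bears it (a point fixed in the world has none). Each returns a list of dicts, best first, with "p" (0 to 1); they miss things now and then, are a little off and sometimes report something else, mostly with a low value. They report only what shows in the picture. A call takes as long as a camera call. They do not tell look-alikes from the thing itself.
- env.find_in(camera, thing): "bbox" ([centre column, centre row, width, height] in pixels, round what is visible of it).
- env.spot_point(camera, thing): "pixel" ([column, row] in pixels: a listed point, or the origin of a listed thing).
The state is a dict: "time": time; "joint_positions": joint angles; "qvel": joint speeds; "effort": joint torques, N m; "tcp_pos": TCP position; "tcp_rot": TCP orientation; "wrist_force": force on the tool from outside, world axes, zero at the start; "wrist_torque": the same for the moment, N m; "finger_gap": finger opening in m.
Only numpy, scipy, OpenCV 4.12 (cv2) and the standard library are available. Lean on these libraries where they do the work, as an engineer would, in place of code of your own. Each camera call takes 0.05 s, during which the arm holds its last target. There are 200 camera calls.

## Working session

There is one attempt and no reset: what is moved stays moved. The work goes in short steps, Python scripts to look and compute and a tool call to move; the robot and the scene stay as the last step left them, time stands still between calls to the robot, and variables do not carry over. Pictures are saved under pics/ and viewed, about 8 in all and at most 12, crops included, and the job is handed in when it is done.

Besides the shell and the picture viewer there is one more tool, called after "Emit:" as a command line: name --argument value ..., lists and objects as JSON in quotes. jog_arm: Moves the arm, as the interface text tells. Its arguments: {"type":"object","properties":{"rows":{"type":"string"},"grip_force":{"type":"number"}},"required":["rows"]}

```bash
mkdir -p pics; cat > h.py <<'E'
from bench import env
import numpy as np, cv2
from scipy.spatial.transform import Rotation as R
def cam(name):
    s=env.sense(); c=env.capture(name)
    if name=="wrist":
        T=np.eye(4);T[:3,:3]=R.from_quat(s["tcp_rot"]).as_matrix();T[:3,3]=s["tcp_pos"]
        M=T@np.array(c["tool_from_camera"])
    else:
        Rm=cv2.Rodrigues(np.array(c["rvec"],float))[0];M=np.eye(4);M[:3,:3]=Rm.T;M[:3,3]=-Rm.T@np.array(c["tvec"],float).ravel()
    c["M"]=M; return c
def ray(c,px,z):
    d=c["M"][:3,:3]@np.array([(px[0]-c["cx"])/c["fx"],(px[1]-c["cy"])/c["fy"],1]);o=c["M"][:3,3]
    return o+d*(z-o[2])/d[2]
def proj(c,p):
    q=np.linalg.inv(c["M"])@np.append(p,1);return np.array([c["fx"]*q[0]/q[2]+c["cx"],c["fy"]*q[1]/q[2]+c["cy"]])
def save(c,n,crop=None):
    im=c["img"][:,:,::-1]
    if crop: im=im[crop[1]:crop[3],crop[0]:crop[2]]
    cv2.imwrite("pics/"+n+".png",im)
E
python3 - <<'E'
from h import *
np.set_printoptions(precision=3,suppress=True)
print(env.sense())
ims=[]
for n in ["scene","wrist"]:
    c=cam(n);save(c,n+"0");print(n,c["M"],c["fx"])
    for t,z in [("bottle_red",.034),("bottle_green",.034),("mark_red",.012),("mark_green",.012),("stand_a",.012),("jar",.012),("lane",0)]:
        for d in env.spot_point(n,t)[:4]:print(t,d,ray(c,d["pixel"],z))
E
```

```text
{'time': 0.0, 'joint_positions': array([ 1.303,  0.126, -0.041,  1.405, -0.   ,  1.571]), 'qvel': array([-0.   , -0.   ,  0.001, -0.   , -0.001,  0.001]), 'effort': array([ -0.   , -43.592,  35.292,   0.017,  -0.   ,   0.   ]), 'tcp_pos': array([0.139, 0.506, 0.231]), 'tcp_rot': array([ 0.133,  0.991, -0.001, -0.   ]), 'wrist_force': array([ 0.18 ,  0.207, -0.584]), 'wrist_torque': array([-0.009, -0.056, -0.021]), 'finger_gap': 0.08544943394248222}
scene [[ 0.785  0.416 -0.459  0.896]
 [ 0.619 -0.532  0.578 -0.561]
 [-0.004 -0.738 -0.675  0.736]
 [ 0.     0.     0.     1.   ]] 362.8474138249276
bottle_red {'pixel': [327.5, 134.5], 'p': 0.83} [0.216 0.302 0.034]
bottle_red {'pixel': [179.1, 253.6], 'p': 0.78} [ 0.259 -0.343  0.034]
bottle_red {'pixel': [339.9, 200.2], 'p': 0.67} [0.455 0.055 0.034]
bottle_red {'pixel': [341.2, 120.6], 'p': 0.61} [0.197 0.408 0.034]
bottle_green {'pixel': [321.8, 208.9], 'p': 0.73} [ 0.437 -0.005  0.034]
mark_red {'pixel': [396.4, 227.3], 'p': 0.69} [0.626 0.082 0.012]
mark_red {'pixel': [360.6, 227.9], 'p': 0.29} [0.551 0.02  0.012]
mark_green {'pixel': [356.6, 258.0], 'p': 0.63} [ 0.601 -0.071  0.012]
stand_a {'pixel': [414.1, 213.3], 'p': 0.89} [0.638 0.159 0.012]
stand_a {'pixel': [379.8, 247.2], 'p': 0.88} [ 0.628 -0.005  0.012]
stand_a {'pixel': [329.6, 272.5], 'p': 0.87} [ 0.575 -0.147  0.012]
jar {'pixel': [362.9, 226.8], 'p': 0.59} [0.554 0.027 0.012]
lane {'pixel': [356.3, 227.7], 'p': 0.84} [0.536 0.023 0.   ]
lane {'pixel': [208.9, 334.3], 'p': 0.62} [ 0.465 -0.424  0.   ]
wrist [[ 0.265  0.912  0.314  0.058]
 [ 0.964 -0.25  -0.088  0.529]
 [-0.002  0.326 -0.945  0.375]
 [ 0.     0.     0.     1.   ]] 308.0926904690426
bottle_red {'pixel': [201.1, 262.0], 'p': 0.69} [0.208 0.327 0.034]
```

View pics/scene0.png

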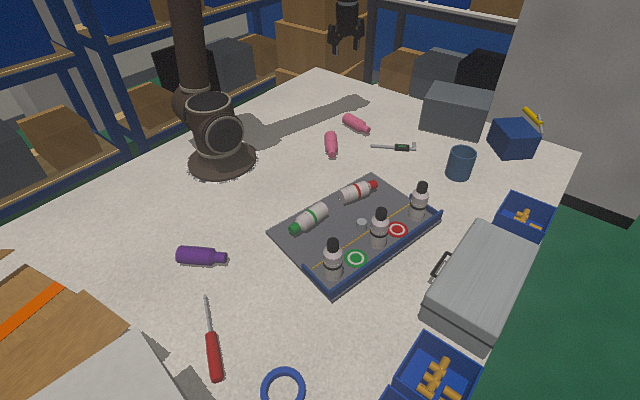

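The lane shows two fallen bottles: red-capped with its cap at (374,184), green-capped with its cap at (296,228). The discs are at (397,229) red and (356,258) green, and the jar at (362,222). The pink and purple bottles are decoys. Next I'll write a row planner and move above the lane for a close view.

```bash
cat >> h.py <<'E'
def rot(z,y):  # tool axes: z dir, approx jaw dir
    z=np.array(z,float);z/=np.linalg.norm(z);y=np.array(y,float);y-=z*(y@z);y/=np.linalg.norm(y)
    return R.from_matrix(np.c_[np.cross(y,z),y,z])
def plan(p1,r1,n,claw,grasp=False,p0=None,r0=None):
    """print n rows from the present pose (or p0,r0) to p1,r1; grasp: line taken by the grasp point (p1 = grasp point)"""
    s=env.sense();g=np.array([0,0,env.tcp_to_grasp if grasp else 0])
    p0=np.array(s["tcp_pos"]) if p0 is None else p0; r0=R.from_quat(s["tcp_rot"]) if r0 is None else r0
    if grasp: p0=p0-r0.apply(g)
    rv=(r0.inv()*r1).as_rotvec()/n; P,Q=p0+r0.apply(g),r0; out=[]
    for k in range(1,n+1):
        Q2=r0*R.from_rotvec(rv*k);P2=p0+(np.array(p1)-p0)*k/n+Q2.apply(g)
        d=Q.inv().apply(P2-P)*100;a=np.degrees(rv)
        out.append(" ".join("%.2f"%v for v in d)+" "+" ".join("%.1f"%v for v in a)+" %g"%claw);P,Q=P2,Q2
    for i in range(0,n,10):print("; ".join(out[i:i+10]))
E
python3 - <<'E'
from h import *
plan([.43,.03,.33],rot([0,0,-1],[.98,-.2,0]),20,1)
E
```

```text
-2.03 -1.91 -0.49 0.0 -0.0 4.3 1; -2.17 -1.75 -0.49 0.0 -0.0 4.3 1; -2.30 -1.58 -0.49 0.0 -0.0 4.3 1; -2.41 -1.41 -0.49 0.0 -0.0 4.3 1; -2.51 -1.22 -0.49 0.0 -0.0 4.3 1; -2.59 -1.03 -0.49 0.0 -0.0 4.3 1; -2.66 -0.83 -0.49 0.0 -0.0 4.3 1; -2.72 -0.63 -0.49 0.0 -0.0 4.3 1; -2.76 -0.42 -0.49 0.0 -0.0 4.3 1; -2.78 -0.22 -0.49 0.0 -0.0 4.3 1
-2.79 -0.01 -0.49 0.0 -0.0 4.3 1; -2.78 0.20 -0.49 0.0 -0.0 4.3 1; -2.76 0.41 -0.49 0.0 -0.0 4.3 1; -2.72 0.62 -0.49 0.0 -0.0 4.3 1; -2.67 0.82 -0.49 0.0 -0.0 4.3 1; -2.60 1.02 -0.49 0.0 -0.0 4.3 1; -2.51 1.21 -0.49 0.0 -0.0 4.3 1; -2.42 1.40 -0.49 0.0 -0.0 4.3 1; -2.30 1.57 -0.49 0.0 -0.0 4.3 1; -2.18 1.74 -0.49 0.0 -0.0 4.3 1
```

Emit:
jog_arm --rows "-2 -1.9 -.5 0 0 4.3 1; -2.2 -1.75 -.5 0 0 4.3 1; -2.3 -1.6 -.5 0 0 4.3 1; -2.4 -1.4 -.5 0 0 4.3 1; -2.5 -1.2 -.5 0 0 4.3 1; -2.6 -1 -.5 0 0 4.3 1; -2.65 -.8 -.5 0 0 4.3 1; -2.7 -.6 -.5 0 0 4.3 1; -2.75 -.4 -.5 0 0 4.3 1; -2.8 -.2 -.5 0 0 4.3 1"

```text
time: 1.63
tcp_pos: [0.2851, 0.2617, 0.2812]
tcp_rot: [0.498, 0.867, -0.0, 0.0]
wrist_force: [1.1, 0.3, 0.7]
finger_gap: 0.0854
```

Emit:
jog_arm --rows "-2.8 0 -.5 0 0 4.3 1; -2.8 .2 -.5 0 0 4.3 1; -2.75 .4 -.5 0 0 4.3 1; -2.7 .6 -.5 0 0 4.3 1; -2.65 .8 -.5 0 0 4.3 1; -2.6 1 -.5 0 0 4.3 1; -2.5 1.2 -.5 0 0 4.3 1; -2.4 1.4 -.5 0 0 4.3 1; -2.3 1.6 -.5 0 0 4.3 1; -2.2 1.75 -.5 0 0 4.3 1"

```text
time: 2.47
tcp_pos: [0.4245, 0.0044, 0.3364]
tcp_rot: [0.793, 0.609, 0.003, 0.001]
wrist_force: [0.4, 0.8, 0.2]
finger_gap: 0.0853
```

```bash
python3 - <<'E'
from h import *
np.set_printoptions(precision=3,suppress=True)
s=env.sense();print(s["tcp_pos"],R.from_quat(s["tcp_rot"]).as_matrix(),s["joint_positions"],s["qvel"])
c=cam("wrist");save(c,"wrist1")
for t,z in [("bottle_red",.034),("bottle_green",.034),("mark_red",.012),("mark_green",.012),("stand_a",.012),("jar",.012)]:
    for d in env.spot_point("wrist",t)[:4]:print(t,d,ray(c,d["pixel"],z))
E
```

```text
[0.424 0.004 0.336] [[ 0.258  0.966  0.007]
 [ 0.966 -0.258  0.002]
 [ 0.003  0.006 -1.   ]] [ 0.009 -0.046  0.012  1.622  0.002  1.841] [-0.768  0.307  0.43   0.12   0.007  0.177]
bottle_red {'pixel': [327.7, 108.2], 'p': 0.84} [0.449 0.068 0.034]
bottle_red {'pixel': [279.7, 355.2], 'p': 0.55} [ 0.253 -0.331  0.034]
bottle_green {'pixel': [330.1, 157.3], 'p': 0.85} [0.435 0.001 0.034]
mark_red {'pixel': [452.0, 65.7], 'p': 0.85} [0.632 0.077 0.012]
mark_green {'pixel': [448.3, 172.1], 'p': 0.57} [ 0.607 -0.074  0.012]
stand_a {'pixel': [438.8, 216.1], 'p': 0.85} [ 0.582 -0.143  0.012]
stand_a {'pixel': [445.8, 119.8], 'p': 0.74} [0.614 0.006 0.012]
stand_a {'pixel': [458.4, 1.5], 'p': 0.65} [0.65  0.153 0.012]
jar {'pixel': [403.3, 120.6], 'p': 0.63} [0.553 0.021 0.012]
```

View pics/wrist1.png

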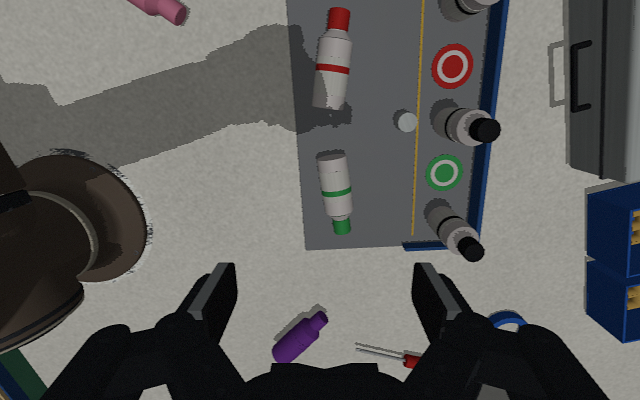

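Red bottle: foot ≈(330,108), cap (339,18). Green bottle: foot ≈(331,155), cap (342,228). Discs: red (452,66), green (444,172). Jar: (405,121). Now that the arm is at rest, I'll segment the colours to refine these.

```bash
cat >> h.py <<'E'
def blobs(c,col,amin=60):
    hsv=cv2.cvtColor(c["img"],cv2.COLOR_RGB2HSV);H,S,V=cv2.split(hsv)
    m=((H<8)|(H>172)) if col=="red" else ((H>45)&(H<80))
    m=(m&(S>130)&(V>50)).astype(np.uint8)
    n,l,st,ce=cv2.connectedComponentsWithStats(m)
    return [(st[i],cv2.boundingRect(cv2.convexHull(np.argwhere(l==i)[:,::-1].astype(np.int32))),np.mean(cv2.convexHull(np.argwhere(l==i)[:,::-1].astype(np.int32))[:,0],0),ce[i]) for i in range(1,n) if st[i][4]>amin]
E
python3 - <<'E'
from h import *
np.set_printoptions(precision=4,suppress=True)
s=env.sense();print(s["tcp_pos"],s["qvel"])
c=cam("wrist")
for col in("red","green"):
    for st,b,hc,ce in blobs(c,col): print(col,st,ce,"z.036",ray(c,ce,.036)[:2],"z.012",ray(c,[st[0]+st[2]/2-.5,st[1]+st[3]/2-.5],.012)[:2],ray(c,ce,.012)[:2])
for t,z in [("bottle_red",.034),("bottle_green",.034),("jar",.012)]:
    for d in env.spot_point("wrist",t)[:1]:print(t,d,ray(c,d["pixel"],z))
E
```

```text
[0.4236 0.0065 0.3359] [ 0.0088 -0.0025 -0.0012 -0.0002 -0.002   0.0016]
red [330   9  22  24 436] [340.5298  19.8509] z.036 [0.4903 0.1704] z.012 [0.4926 0.1741] [0.4928 0.1748]
red [433  46  42  45 661] [453.3434  67.7595] z.036 [0.6223 0.0782] z.012 [0.632  0.0773] [0.6319 0.0776]
red [444  57  21  23 374] [453.6818  68.3422] z.036 [0.6226 0.0773] z.012 [0.6327 0.0771] [0.6322 0.0768]
red [318  65  33  11 217] [333.6682  69.447 ] z.036 [0.4678 0.1164] z.012 [0.4693 0.1171] [0.4691 0.1179]
red [403 356  17  14 159] [409.9623 361.9308] z.036 [ 0.4832 -0.4052] z.012 [ 0.487  -0.4338] [ 0.4853 -0.4319]
green [426 157  38  36 431] [444.3295 173.8608] z.036 [ 0.5918 -0.0634] z.012 [ 0.5999 -0.0726] [ 0.5997 -0.0716]
green [436 166  18  18 258] [444.7209 174.4884] z.036 [ 0.5922 -0.0645] z.012 [ 0.5999 -0.0726] [ 0.6002 -0.0727]
green [323 189  29   9 130] [337.3385 194.1231] z.036 [ 0.4309 -0.0535] z.012 [ 0.4301 -0.0592] [ 0.4302 -0.0612]
green [334 220  17  16 215] [342.1442 227.9209] z.036 [ 0.4249 -0.1095] z.012 [ 0.4238 -0.1193] [ 0.4238 -0.1201]
bottle_red {'pixel': [279.4, 356.1], 'p': 0.9} [ 0.2524 -0.3312  0.034 ]
bottle_green {'pixel': [332.4, 156.4], 'p': 0.89} [0.4377 0.0036 0.034 ]
jar {'pixel': [405.6, 123.5], 'p': 0.92} [0.5541 0.0195 0.012 ]
```

```bash
cat > g.py <<'E'
from h import *
th=np.radians(25);Z=np.array([0,0,1.])
class B: pass
def mk(foot,cap,mark,L=.064):
    b=B();a=np.append(np.array(cap)-foot,0);a/=np.linalg.norm(a);b.a=a
    y=np.cross(Z,a)
    if y[0]<0:y=-y
    b.rp=rot(-np.sin(th)*a-np.cos(th)*Z,y); b.zp=b.rp.apply([0,0,1])
    b.p=np.append(foot,0)+L*a+np.array([0,0,.037]); b.mark=np.append(mark,.012);b.y=y
    return b
green=mk([.4375,.003],[.425,-.1095],[.600,-.0725])
red=mk([.449,.068],[.4903,.1704],[.632,.077])
E
python3 - <<'E'
from g import *
b=green; A=b.p-.09*b.zp
plan(A,b.rp,10,1,True)
plan(b.p,b.rp,6,1,True,A+b.rp.apply([0,0,env.tcp_to_grasp]),b.rp)
E
```

```text
-0.94 0.27 2.36 0.2 2.5 -0.8 1; -1.04 0.26 2.31 0.2 2.5 -0.8 1; -1.14 0.26 2.26 0.2 2.5 -0.8 1; -1.24 0.25 2.20 0.2 2.5 -0.8 1; -1.34 0.23 2.14 0.2 2.5 -0.8 1; -1.44 0.22 2.08 0.2 2.5 -0.8 1; -1.53 0.21 2.01 0.2 2.5 -0.8 1; -1.62 0.19 1.94 0.2 2.5 -0.8 1; -1.70 0.17 1.86 0.2 2.5 -0.8 1; -1.78 0.15 1.78 0.2 2.5 -0.8 1
-0.00 0.00 1.50 0.0 0.0 0.0 1; -0.00 -0.00 1.50 0.0 0.0 0.0 1; -0.00 0.00 1.50 0.0 0.0 0.0 1; 0.00 0.00 1.50 0.0 0.0 0.0 1; -0.00 -0.00 1.50 0.0 0.0 0.0 1; -0.00 0.00 1.50 0.0 0.0 0.0 1
```

Emit:
jog_arm --rows "-.95 .25 2.35 .2 2.5 -.8 1; -1.05 .25 2.3 .2 2.5 -.8 1; -1.15 .25 2.25 .2 2.5 -.8 1; -1.25 .25 2.2 .2 2.5 -.8 1; -1.35 .25 2.15 .2 2.5 -.8 1; -1.45 .2 2.1 .2 2.5 -.8 1; -1.55 .2 2 .2 2.5 -.8 1; -1.6 .2 1.95 .2 2.5 -.8 1; -1.7 .15 1.85 .2 2.5 -.8 1; -1.8 .15 1.8 .2 2.5 -.8 1"

```text
time: 3.85
tcp_pos: [0.4334, -0.0846, 0.0997]
tcp_rot: [0.715, 0.661, 0.177, -0.143]
wrist_force: [0.8, -1.0, -0.0]
finger_gap: 0.0855
```

```bash
python3 - <<'E'
from g import *
np.set_printoptions(precision=4,suppress=True)
b=green;s=env.sense();print(s["tcp_pos"],s["qvel"],s["joint_positions"])
c=cam("wrist");save(c,"w2")
for st,bb,hc,ce in blobs(c,"green"): print(st,ce,"z.036",ray(c,ce,.036)[:2],"z.012",ray(c,ce,.012)[:2])
print(env.spot_point("wrist","bottle_green")[:1])
for d in env.spot_point("wrist","bottle_green")[:1]: print(ray(c,d["pixel"],.034))
plan(b.p,b.rp,8,1,True)
E
```

```text
[ 0.4334 -0.0846  0.0997] [-0.4916  0.5936 -0.1954 -0.3139  0.4206 -0.8264] [-0.4768  0.1146 -0.4178  1.1983  0.432   1.1381]
[ 484  189   68   69 1648] [516.5807 223.2348] z.036 [ 0.5837 -0.0721] z.012 [ 0.5997 -0.0722]
[285 200  59  13 632] [314.0712 205.2943] z.036 [ 0.4316 -0.0457] z.012 [ 0.4317 -0.043 ]
[501 206  35  35 945] [517.8921 222.7513] z.036 [ 0.5848 -0.0718] z.012 [ 0.6009 -0.0719]
[ 294  271   37   37 1234] [312.3736 289.3841] z.036 [ 0.4253 -0.1068] z.012 [ 0.4248 -0.1104]
[{'pixel': [313.7, 144.1], 'p': 0.9}]
[0.4353 0.0022 0.034 ]
-0.08 -0.07 1.05 0.1 -0.2 0.2 1; -0.08 -0.07 1.05 0.1 -0.2 0.2 1; -0.08 -0.07 1.06 0.1 -0.2 0.2 1; -0.07 -0.06 1.06 0.1 -0.2 0.2 1; -0.07 -0.06 1.06 0.1 -0.2 0.2 1; -0.07 -0.06 1.06 0.1 -0.2 0.2 1; -0.06 -0.06 1.06 0.1 -0.2 0.2 1; -0.06 -0.06 1.06 0.1 -0.2 0.2 1
```

View pics/w2.png

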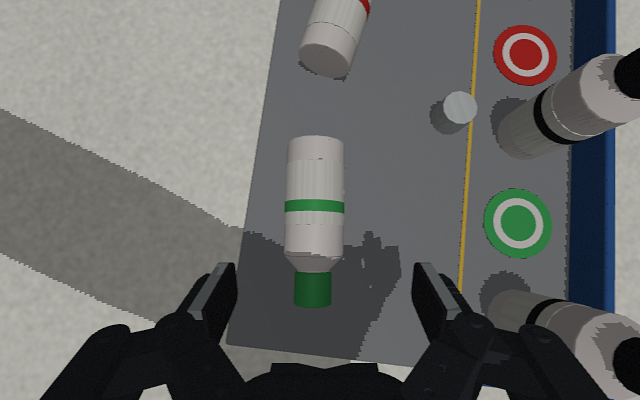

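The green bottle is aligned between the fingers (axis at column ~314, cap at (312,289)). The jar at (460,105) and the neighbouring bottles are clear. Descending.

Emit:
jog_arm --rows "-.1 -.1 1.05 .1 -.2 .2 1; -.1 -.1 1.05 .1 -.2 .2 1; -.1 -.1 1.05 .1 -.2 .2 1; -.1 -.05 1.05 .1 -.2 .2 1; -.1 -.05 1.05 .1 -.2 .2 1; -.05 -.05 1.05 .1 -.2 .2 1; -.05 -.05 1.05 .1 -.2 .2 1; -.05 -.05 1.05 .1 -.2 .2 1; 0 0 0 0 0 0 1; 0 0 0 0 0 0 1"

```text
time: 4.83
tcp_pos: [0.4389, -0.0466, 0.0312]
tcp_rot: [0.724, 0.658, 0.16, -0.132]
wrist_force: [-0.1, 0.1, 0.2]
finger_gap: 0.0857
```

```bash
python3 - <<'E'
from g import *
b=green;s=env.sense();print(s["tcp_pos"],s["qvel"].round(3))
plan(b.p,b.rp,2,1,True)
E
```

```text
[ 0.43888388 -0.04657669  0.0311589 ] [ 0.033 -0.019 -0.006 -0.005 -0.003  0.016]
-0.54 -0.36 0.36 0.4 0.6 0.5 1; -0.54 -0.35 0.36 0.4 0.6 0.5 1
```

Emit:
jog_arm --rows "-.4 -.3 .3 .3 .5 .4 1; -.4 -.3 .3 .3 .5 .4 1; -.3 -.15 .2 .1 .3 .2 1; 0 0 0 0 0 0 1; 0 0 0 0 0 0 0; 0 0 0 0 0 0 0; 0 0 0 0 0 0 0; 0 0 0 0 0 0 0; 0 0 0 0 0 0 0; 0 0 0 0 0 0 0" --grip_force 40

```text
time: 5.67
tcp_pos: [0.4322, -0.0541, 0.0219]
tcp_rot: [0.727, 0.651, 0.164, -0.144]
wrist_force: [-0.4, 0.7, -0.3]
finger_gap: 0.0428
```

```bash
python3 - <<'E'
from g import *
b=green;s=env.sense();print(s["tcp_pos"],b.p+.019*b.zp,s["qvel"].round(3),s["joint_positions"].round(3))
r=R.from_quat(s["tcp_rot"]);g=s["tcp_pos"]-r.apply([0,0,.019]);a=np.array([-.092,-.9957,0]);foot=np.array([.4355,.002,.034])
print("along axis",(g-foot)@a, r.inv().apply(a))
E
```

```text
[ 0.43217343 -0.05410877  0.02189095] [ 0.43131912 -0.05262792  0.01978015] [0.    0.    0.001 0.001 0.    0.002] [-0.406  0.148 -0.56   0.994  0.421  1.248]
along axis 0.06426245273145445 [-0.90457151  0.01962586 -0.42573195]
```

```bash
cat >> g.py <<'E'
def place(b,axt,ft,f,above,back,n,claw,mid=None):
    """axt: bottle axis in tool, ft: foot in tool (from TCP). plan so that foot stands at mark+above-back*f; line taken by the foot"""
    axt=axt/np.linalg.norm(axt); f=np.array(f,float);f/=np.linalg.norm(f)
    # tool rotation: axt->Z, tool z horizontal part -> f
    h=np.array([0,0,1.])-axt*axt[2];h/=np.linalg.norm(h)
    r1=R.from_matrix(np.c_[Z,f,np.cross(Z,f)]@np.c_[axt,h,np.cross(axt,h)].T)
    foot=b.mark-back*f+above*Z
    s=env.sense();r0=R.from_quat(s["tcp_rot"]);P0=s["tcp_pos"]
    print("foot now-mark",(P0+r0.apply(ft)-b.mark).round(4),"axis",r0.apply(axt).round(3),"angle left",np.degrees((r0.inv()*r1).magnitude()).round(1),"target tcp",(foot-r1.apply(ft)).round(3), "f",np.round(s["wrist_force"],1))
    rv=(r0.inv()*r1).as_rotvec()/n;F0=P0+r0.apply(ft);P,Q=P0,r0;o=[]
    for k in range(1,n+1):
        Q2=r0*R.from_rotvec(rv*k);P2=F0+(foot-F0)*k/n-Q2.apply(ft)
        o.append(" ".join("%.2f"%v for v in Q.inv().apply(P2-P)*100)+" "+" ".join("%.1f"%v for v in np.degrees(rv))+" %g"%claw);P,Q=P2,Q2
    for i in range(0,n,10):print("; ".join(o[i:i+10]))
GA=np.array([-.9046,0,-.4257])
GF=np.array([.0585,0,.0085]) # replaced below
fx=np.array([.978,-.209,0])
E
python3 - <<'E'
from g import *
s=env.sense();r=R.from_quat(s["tcp_rot"])
print("ft",r.inv().apply(np.array([.4355,.002,.034])-s["tcp_pos"]), "up in tool",r.inv().apply(Z))
E
```

```text
ft [ 0.05594743 -0.00289326  0.01293846] up in tool [ 0.42592021  0.00485522 -0.9047477 ]
```

Emit:
jog_arm --rows ".2 0 -.45 0 0 0 0; .5 0 -1 0 0 0 0; .85 0 -1.8 0 0 0 0; 1 0 -2.2 0 0 0 0; 1 0 -2.2 0 0 0 0; 1 0 -2.2 0 0 0 0; .85 0 -1.8 0 0 0 0; .5 0 -1 0 0 0 0"

```text
time: 6.33
tcp_pos: [0.4275, -0.0531, 0.1645]
tcp_rot: [0.727, 0.651, 0.16, -0.148]
wrist_force: [0.5, -0.4, -1.4]
finger_gap: 0.0427
```

```bash
sed -i 's/^GF=.*/GF=np.array([.0559,0,.0129])/' g.py; python3 - <<'E'
from g import *
place(green,GA,GF,fx,.06,.10,26,0)
E
```

```text
foot now-mark [-0.1662  0.0751  0.1646] axis [-0.11  -0.994  0.   ] angle left 116.9 target tcp [ 0.514 -0.054  0.128] f [ 0.5 -0.4 -1.4]
-0.25 0.58 0.01 -1.2 -2.8 -3.3 0; -0.26 0.55 0.04 -1.2 -2.8 -3.3 0; -0.25 0.53 0.06 -1.2 -2.8 -3.3 0; -0.25 0.50 0.08 -1.2 -2.8 -3.3 0; -0.24 0.47 0.10 -1.2 -2.8 -3.3 0; -0.24 0.45 0.12 -1.2 -2.8 -3.3 0; -0.23 0.42 0.14 -1.2 -2.8 -3.3 0; -0.21 0.40 0.15 -1.2 -2.8 -3.3 0; -0.20 0.37 0.17 -1.2 -2.8 -3.3 0; -0.18 0.35 0.18 -1.2 -2.8 -3.3 0
-0.16 0.32 0.19 -1.2 -2.8 -3.3 0; -0.14 0.30 0.21 -1.2 -2.8 -3.3 0; -0.11 0.28 0.22 -1.2 -2.8 -3.3 0; -0.09 0.26 0.22 -1.2 -2.8 -3.3 0; -0.06 0.24 0.23 -1.2 -2.8 -3.3 0; -0.03 0.22 0.23 -1.2 -2.8 -3.3 0; -0.00 0.20 0.24 -1.2 -2.8 -3.3 0; 0.03 0.19 0.24 -1.2 -2.8 -3.3 0; 0.06 0.17 0.24 -1.2 -2.8 -3.3 0; 0.09 0.16 0.24 -1.2 -2.8 -3.3 0
0.12 0.15 0.23 -1.2 -2.8 -3.3 0; 0.15 0.15 0.23 -1.2 -2.8 -3.3 0; 0.19 0.14 0.22 -1.2 -2.8 -3.3 0; 0.22 0.14 0.21 -1.2 -2.8 -3.3 0; 0.25 0.14 0.20 -1.2 -2.8 -3.3 0; 0.28 0.14 0.19 -1.2 -2.8 -3.3 0
```

Emit:
jog_arm --rows "-.25 .6 0 -1.2 -2.8 -3.3 0; -.25 .55 .05 -1.2 -2.8 -3.3 0; -.25 .55 .05 -1.2 -2.8 -3.3 0; -.25 .5 .1 -1.2 -2.8 -3.3 0; -.25 .5 .1 -1.2 -2.8 -3.3 0; -.25 .45 .1 -1.2 -2.8 -3.3 0; -.25 .4 .15 -1.2 -2.8 -3.3 0; -.2 .4 .15 -1.2 -2.8 -3.3 0; -.2 .35 .15 -1.2 -2.8 -3.3 0; -.2 .35 .2 -1.2 -2.8 -3.3 0"

```text
time: 7.17
tcp_pos: [0.4803, -0.0719, 0.1622]
tcp_rot: [0.533, 0.829, 0.078, 0.152]
wrist_force: [-0.9, 1.0, -1.7]
finger_gap: 0.0428
```

Emit:
jog_arm --rows "-.15 .3 .2 -1.2 -2.8 -3.3 0; -.15 .3 .2 -1.2 -2.8 -3.3 0; -.1 .3 .2 -1.2 -2.8 -3.3 0; -.1 .25 .2 -1.2 -2.8 -3.3 0; -.05 .25 .2 -1.2 -2.8 -3.3 0; -.05 .2 .25 -1.2 -2.8 -3.3 0; 0 .2 .25 -1.2 -2.8 -3.3 0; .05 .2 .25 -1.2 -2.8 -3.3 0; .05 .15 .25 -1.2 -2.8 -3.3 0; .1 .15 .25 -1.2 -2.8 -3.3 0"

```text
time: 8.0
tcp_pos: [0.5064, -0.0616, 0.1498]
tcp_rot: [0.247, 0.872, -0.016, 0.422]
wrist_force: [-0.7, -0.2, -2.3]
finger_gap: 0.0432
```

```bash
python3 - <<'E'
from g import *
s=env.sense();print(s["joint_positions"].round(2),s["finger_gap"])
place(green,GA,GF,fx,.06,.10,8,0)
E
```

```text
[ 0.03 -0.47 -1.05  0.15 -0.26  0.46] 0.04316577331076185
foot now-mark [-0.1134  0.0312  0.0879] axis [ 0.162 -0.277  0.947] angle left 22.9 target tcp [ 0.514 -0.054  0.128] f [-0.7 -0.2 -2.3]
0.15 0.09 0.22 -0.8 -1.8 -2.1 0; 0.16 0.09 0.22 -0.8 -1.8 -2.1 0; 0.18 0.09 0.21 -0.8 -1.8 -2.1 0; 0.20 0.09 0.21 -0.8 -1.8 -2.1 0; 0.21 0.09 0.20 -0.8 -1.8 -2.1 0; 0.23 0.09 0.19 -0.8 -1.8 -2.1 0; 0.24 0.09 0.19 -0.8 -1.8 -2.1 0; 0.25 0.10 0.18 -0.8 -1.8 -2.1 0
```

Emit:
jog_arm --rows ".15 .1 .2 -.8 -1.8 -2.1 0; .15 .1 .2 -.8 -1.8 -2.1 0; .2 .1 .2 -.8 -1.8 -2.1 0; .2 .1 .2 -.8 -1.8 -2.1 0; .2 .1 .2 -.8 -1.8 -2.1 0; .25 .1 .2 -.8 -1.8 -2.1 0; .25 .1 .2 -.8 -1.8 -2.1 0; .25 .1 .2 -.8 -1.8 -2.1 0; 0 0 0 0 0 0 0"

```text
time: 8.75
tcp_pos: [0.5249, -0.0478, 0.1478]
tcp_rot: [0.079, 0.848, -0.06, 0.521]
wrist_force: [0.3, -0.0, -1.3]
finger_gap: 0.0426
```

```bash
python3 - <<'E'
from g import *
s=env.sense();print(s["joint_positions"].round(2),s["finger_gap"])
for n in("side","scene"):
    c=cam(n);save(c,n+"3")
    print(n,[ (x[0],x[3].round(1)) for x in blobs(c,"green",25)])
place(green,GA,GF,fx,.03,.0,10,0)
E
```

```text
[ 0.03 -0.46 -1.26 -0.33 -0.21  0.09] 0.042583206030644964
side [(array([340, 159,   8,  10,  69], dtype=int32), array([343.2, 163.6])), (array([363, 201,   8,   5,  27], dtype=int32), array([366.4, 203.2]))]
scene [(array([331, 175,  11,   7,  65], dtype=int32), array([336. , 178.1])), (array([345, 249,  22,  18, 119], dtype=int32), array([355.1, 257.9])), (array([351, 254,  11,   9,  73], dtype=int32), array([355.7, 257.7])), (array([594, 343,   9,   8,  27], dtype=int32), array([597.5, 346. ])), (array([591, 356,  17,  16,  56], dtype=int32), array([597.1, 363. ])), (array([562, 385,  15,   8,  31], dtype=int32), array([568.8, 389.5]))]
foot now-mark [-0.0901  0.0262  0.0783] axis [0.034 0.012 0.999] angle left 2.1 target tcp [ 0.612 -0.075  0.098] f [ 0.4  0.5 -3.1]
0.01 -0.08 1.04 0.0 -0.2 0.1 0; 0.02 -0.08 1.04 0.0 -0.2 0.1 0; 0.02 -0.08 1.04 0.0 -0.2 0.1 0; 0.02 -0.08 1.04 0.0 -0.2 0.1 0; 0.02 -0.08 1.04 0.0 -0.2 0.1 0; 0.03 -0.08 1.04 0.0 -0.2 0.1 0; 0.03 -0.08 1.04 0.0 -0.2 0.1 0; 0.03 -0.08 1.04 0.0 -0.2 0.1 0; 0.04 -0.08 1.04 0.0 -0.2 0.1 0; 0.04 -0.08 1.04 0.0 -0.2 0.1 0
```

View pics/side3.png

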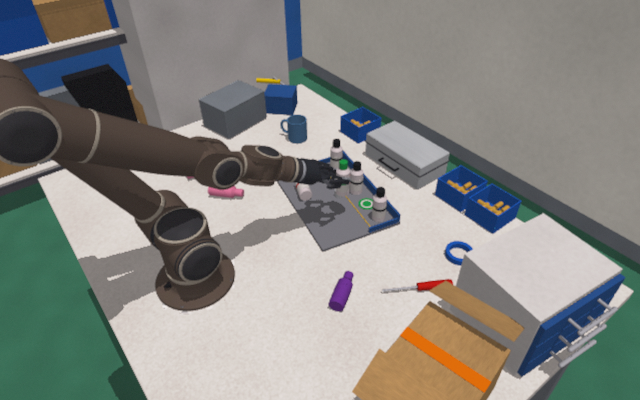

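The green bottle is upright in the gripper (cap at (343,163)), held in front of the row with the neighbours clear. Joint 3 is near its limit, so I'll move forward first.

Emit:
jog_arm --rows "0 -.1 1.05 0 -.2 .1 0; 0 -.1 1.05 0 -.2 .1 0; 0 -.1 1.05 0 -.2 .1 0; 0 -.1 1.05 0 -.2 .1 0; 0 -.1 1.05 0 -.2 .1 0; .05 -.1 1.05 0 -.2 .1 0; .05 -.1 1.05 0 -.2 .1 0; .05 -.1 1.05 0 -.2 .1 0; .05 -.1 1.05 0 -.2 .1 0; .05 -.1 1.05 0 -.2 .1 0"

```text
time: 9.68
tcp_pos: [0.6097, -0.0775, 0.0895]
tcp_rot: [0.092, 0.842, -0.055, 0.528]
wrist_force: [0.5, -1.1, -1.5]
finger_gap: 0.0428
```

```bash
python3 - <<'E'
from g import *
s=env.sense();print(s["joint_positions"].round(2),s["finger_gap"])
place(green,GA,GF,fx,.015,.0,8,0)
E
```

```text
[-0.06 -0.04 -1.24 -0.74 -0.13  0.07] 0.04278312182143727
foot now-mark [-0.0027 -0.002   0.0216] axis [ 0.01  -0.007  1.   ] angle left 0.7 target tcp [ 0.612 -0.075  0.083] f [ 0.5 -1.1 -1.5]
0.06 0.03 0.05 -0.0 -0.1 -0.0 0; 0.06 0.03 0.05 -0.0 -0.1 -0.0 0; 0.06 0.04 0.05 -0.0 -0.1 -0.0 0; 0.06 0.04 0.05 -0.0 -0.1 -0.0 0; 0.06 0.04 0.05 -0.0 -0.1 -0.0 0; 0.06 0.04 0.05 -0.0 -0.1 -0.0 0; 0.06 0.04 0.05 -0.0 -0.1 -0.0 0; 0.06 0.04 0.05 -0.0 -0.1 -0.0 0
```

```bash
cat >> g.py <<'E'
def capcheck(b,col,axt,ft):
    s=env.sense();r=R.from_quat(s["tcp_rot"]);f=s["tcp_pos"]+r.apply(ft);ax=r.apply(axt)
    for n in("side","scene"):
        c=cam(n);e=proj(c,f+.108*ax);e2=proj(c,f+.085*.5*ax);m=proj(c,b.mark)
        print(n,"cap exp",e.round(1),"mid exp",e2.round(1),"mark",m.round(1),[(x[0],x[3].round(1)) for x in blobs(c,col,15) if abs(x[3]-e).max()<70],"px/cm x",(proj(c,f+.108*ax+[.01,0,0])-e).round(1),"y",(proj(c,f+.108*ax+[0,.01,0])-e).round(1))
    return c
E
python3 - <<'E'
from g import *
c=capcheck(green,"green",GA,GF)
x=env.capture("side")["img"][130:240,300:420,::-1];y=c["img"][170:290,290:430,::-1]
x=cv2.resize(x,None,fx=4,fy=4);y=cv2.resize(y,(400,342))
k=np.zeros((440,880,3),np.uint8);k[:,:480]=x;k[:342,480:]=y
cv2.imwrite("pics/p4.png",k[:,:800])
E
```

```text
side cap exp [369.1 173.5] mid exp [367.8 189.3] mark [366.9 203.3] [(array([366, 170,   7,   9,  56], dtype=int32), array([368.9, 173.8])), (array([359, 200,  14,   9,  22], dtype=int32), array([363.9, 205.8]))] px/cm x [ 2.3 -1.2] y [-2.1 -1.5]
scene cap exp [357.4 222.8] mid exp [355.8 241.6] mark [355.8 258.3] [(array([352, 216,  12,   9,  77], dtype=int32), array([357.7, 220. ])), (array([346, 256,  21,  11,  54], dtype=int32), array([357.8, 263.2]))] px/cm x [3.7 2. ] y [ 2.5 -2.5]
```

View pics/p4.png

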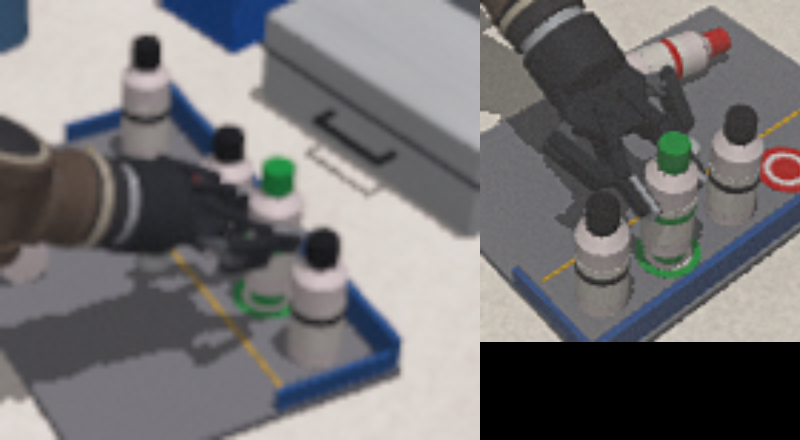

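The green bottle is upright over its disc with its neighbours clear, and the expected and seen cap pixels agree within 3 px. Lowering it slowly.

Emit:
jog_arm --rows ".15 .03 .09 0 -.1 0 0; .15 .03 .09 0 -.1 0 0; .15 .03 .09 0 -.1 0 0; .15 .03 .09 0 -.1 0 0; .15 .03 .09 0 -.1 0 0; .15 .03 .09 0 -.1 0 0; .15 .03 .09 0 -.1 0 0; .15 .03 .09 0 -.1 0 0; .15 .03 .09 0 0 0 0; .15 .03 .09 0 0 0 0"

```text
time: 10.67
tcp_pos: [0.6109, -0.0736, 0.0723]
tcp_rot: [0.091, 0.839, -0.055, 0.534]
wrist_force: [0.8, 0.4, -2.0]
finger_gap: 0.043
```

```bash
python3 - <<'E'
from g import *
s=env.sense();print(s["joint_positions"].round(2),s["finger_gap"])
place(green,GA,GF,fx,.0,.0,8,0)
E
```

```text
[-0.05  0.03 -1.26 -0.86 -0.15  0.07] 0.04297376280951264
foot now-mark [-0.0007  0.0017  0.0042] axis [-0.004 -0.005  1.   ] angle left 0.4 target tcp [ 0.612 -0.075  0.068] f [ 0.8  0.4 -2. ]
0.04 -0.02 0.04 -0.0 0.0 -0.0 0; 0.04 -0.02 0.04 -0.0 0.0 -0.0 0; 0.04 -0.02 0.04 -0.0 0.0 -0.0 0; 0.04 -0.02 0.04 -0.0 0.0 -0.0 0; 0.04 -0.02 0.04 -0.0 0.0 -0.0 0; 0.04 -0.02 0.04 -0.0 0.0 -0.0 0; 0.04 -0.01 0.04 -0.0 0.0 -0.0 0; 0.04 -0.01 0.04 -0.0 0.0 -0.0 0
```

Emit:
jog_arm --rows ".08 -.02 .04 0 0 0 0; .08 -.02 .04 0 0 0 0; .08 -.02 .04 0 0 0 0; .08 -.02 .04 0 0 0 0; .08 0 .04 0 0 0 0; .08 0 .04 0 0 0 0"

```text
time: 11.17
tcp_pos: [0.6135, -0.0747, 0.0687]
tcp_rot: [0.092, 0.838, -0.055, 0.535]
wrist_force: [-2.1, 0.4, 2.9]
finger_gap: 0.043
```

Emit:
jog_arm --rows "0 0 0 0 0 0 .6; 0 0 0 0 0 0 .7; 0 0 0 0 0 0 .7; 0 0 0 0 0 0 .7; 0 0 0 0 0 0 .7; 0 0 0 0 0 0 .7"

```text
time: 11.67
tcp_pos: [0.6148, -0.0749, 0.0705]
tcp_rot: [0.092, 0.837, -0.055, 0.536]
wrist_force: [-0.2, 0.4, 0.2]
finger_gap: 0.0597
```

```bash
python3 - <<'E'
from g import *
s=env.sense();print(s["joint_positions"].round(2),s["finger_gap"],s["wrist_force"])
c=capcheck(green,"green",GA,GF)
e=blobs(c,"green",15)
E
```

```text
[-0.05  0.05 -1.26 -0.88 -0.14  0.07] 0.05968726659922264 [-0.17777412  0.36165873  0.23840478]
side cap exp [369.2 177.3] mid exp [368.2 192.7] mark [366.9 203.3] [(array([365, 174,   8,   9,  59], dtype=int32), array([368.9, 177.9])), (array([359, 202,  12,   7,  16], dtype=int32), array([363.2, 206.4]))] px/cm x [ 2.3 -1.2] y [-2.1 -1.5]
scene cap exp [359.1 228.7] mid exp [357.8 247.2] mark [355.8 258.3] [(array([354, 222,  11,   9,  74], dtype=int32), array([358.7, 226. ])), (array([351, 258,  16,   9,  29], dtype=int32), array([360.6, 263.7]))] px/cm x [3.6 2. ] y [ 2.5 -2.5]
```

Emit:
jog_arm --rows "0 0 -.6 0 0 0 .7; 0 0 -1.2 0 0 0 .7; 0 0 -1.5 0 0 0 .7; 0 0 -1.5 0 0 0 .7; 0 0 -1.5 0 0 0 .7; 0 0 -1.5 0 0 0 .7; -.5 0 -1.5 0 0 0 .7; -1 0 -1.5 0 0 0 .8; -1.5 0 -1.5 0 0 0 1; -1.5 0 -1.5 0 0 0 1"

```text
time: 12.6
tcp_pos: [0.5239, -0.0518, 0.1818]
tcp_rot: [0.094, 0.848, -0.056, 0.518]
wrist_force: [0.7, 0.5, -0.2]
finger_gap: 0.0853
```

```bash
sed -i '/if y\[0\]<0/d' g.py; python3 - <<'E'
from g import *
s=env.sense();print(s["joint_positions"].round(2),s["qvel"].round(2),s["tcp_pos"])
c=cam("side")
print([(x[0],x[3].round(1)) for x in blobs(c,"green",15)])
b=red;A=b.p-.12*b.zp;print("A",A,b.rp.as_matrix().round(2))
plan(A+[0,0,.08],b.rp,22,1,True)
E
```

```text
[ 0.02 -0.53 -1.19 -0.18 -0.21  0.11] [ 0.07 -0.75  0.36  1.13 -0.06  0.03] [ 0.52394704 -0.05183646  0.18177329]
[(array([365, 174,   8,   9,  61], dtype=int32), array([368.8, 178. ])), (array([359, 200,  13,   9,  20], dtype=int32), array([363. , 205.6]))]
A [0.49190812 0.17438721 0.14575693] [[-0.34 -0.93 -0.16]
 [-0.84  0.37 -0.39]
 [ 0.42  0.   -0.91]]
0.12 1.01 -0.33 -1.3 3.3 -3.8 1; 0.08 1.02 -0.30 -1.3 3.3 -3.8 1; 0.03 1.02 -0.29 -1.3 3.3 -3.8 1; -0.02 1.02 -0.27 -1.3 3.3 -3.8 1; -0.07 1.01 -0.26 -1.3 3.3 -3.8 1; -0.12 1.01 -0.25 -1.3 3.3 -3.8 1; -0.17 1.00 -0.24 -1.3 3.3 -3.8 1; -0.22 0.98 -0.23 -1.3 3.3 -3.8 1; -0.27 0.96 -0.23 -1.3 3.3 -3.8 1; -0.32 0.94 -0.24 -1.3 3.3 -3.8 1
-0.36 0.92 -0.24 -1.3 3.3 -3.8 1; -0.40 0.89 -0.25 -1.3 3.3 -3.8 1; -0.44 0.86 -0.26 -1.3 3.3 -3.8 1; -0.48 0.83 -0.28 -1.3 3.3 -3.8 1; -0.52 0.80 -0.29 -1.3 3.3 -3.8 1; -0.55 0.76 -0.31 -1.3 3.3 -3.8 1; -0.58 0.72 -0.33 -1.3 3.3 -3.8 1; -0.60 0.68 -0.36 -1.3 3.3 -3.8 1; -0.62 0.65 -0.39 -1.3 3.3 -3.8 1; -0.64 0.61 -0.42 -1.3 3.3 -3.8 1
-0.65 0.57 -0.45 -1.3 3.3 -3.8 1; -0.66 0.53 -0.48 -1.3 3.3 -3.8 1
```

Emit:
jog_arm --rows ".1 1 -.4 -1.3 3.3 -3.8 1; .1 1 -.3 -1.3 3.3 -3.8 1; .05 1 -.3 -1.3 3.3 -3.8 1; 0 1 -.25 -1.3 3.3 -3.8 1; -.1 1 -.25 -1.3 3.3 -3.8 1; -.1 1 -.25 -1.3 3.3 -3.8 1; -.15 1 -.25 -1.3 3.3 -3.8 1; -.2 1 -.25 -1.3 3.3 -3.8 1; -.25 .95 -.25 -1.3 3.3 -3.8 1; -.3 .95 -.25 -1.3 3.3 -3.8 1"

```text
time: 13.48
tcp_pos: [0.4976, 0.0532, 0.1952]
tcp_rot: [-0.241, 0.941, -0.101, 0.215]
wrist_force: [0.8, -0.8, -0.1]
finger_gap: 0.0852
```

Emit:
jog_arm --rows "-.35 .9 -.25 -1.3 3.3 -3.8 1; -.4 .9 -.25 -1.3 3.3 -3.8 1; -.45 .85 -.25 -1.3 3.3 -3.8 1; -.5 .85 -.3 -1.3 3.3 -3.8 1; -.5 .8 -.3 -1.3 3.3 -3.8 1; -.55 .75 -.3 -1.3 3.3 -3.8 1; -.6 .7 -.35 -1.3 3.3 -3.8 1; -.6 .7 -.35 -1.3 3.3 -3.8 1; -.6 .65 -.4 -1.3 3.3 -3.8 1; -.65 .6 -.4 -1.3 3.3 -3.8 1"

```text
time: 14.32
tcp_pos: [0.4753, 0.1539, 0.2091]
tcp_rot: [-0.525, 0.83, -0.125, -0.141]
wrist_force: [0.2, -0.7, -1.0]
finger_gap: 0.0854
```

```bash
python3 - <<'E'
from g import *
np.set_printoptions(precision=4,suppress=True)
b=red;s=env.sense();print(s["joint_positions"].round(2),s["qvel"].round(2),s["tcp_pos"])
c=cam("wrist")
for st,bb,hc,ce in blobs(c,"red"): print(st,ce,"z.036",ray(c,ce,.036)[:2],"z.012",ray(c,ce,.012)[:2])
for d in env.spot_point("wrist","bottle_red")[:3]: print(d,ray(c,d["pixel"],.034))
plan(b.p-.09*b.zp,b.rp,9,1,True)
E
```

```text
[ 0.47  0.29  0.05  1.6  -0.27 -0.62] [ 0.3   0.72  0.76  0.9  -0.11 -0.32] [0.4753 0.1539 0.2091]
[306 199  40   9 295] [325.5458 202.6847] z.036 [0.467  0.1144] z.012 [0.4678 0.113 ]
[166 209  47  49 816] [189.4706 232.777 ] z.036 [0.62   0.0806] z.012 [0.6316 0.0768]
[177 221  24  25 456] [188.6886 232.8772] z.036 [0.6208 0.0804] z.012 [0.6325 0.0765]
[316 246  24  24 536] [327.5019 257.5951] z.036 [0.4902 0.1697] z.012 [0.4926 0.1721]
{'pixel': [617.9, 277.5], 'p': 0.94} [0.2249 0.3123 0.034 ]
{'pixel': [325.2, 160.5], 'p': 0.93} [0.4477 0.0715 0.034 ]
-0.47 -0.02 1.07 -0.2 0.4 -0.4 1; -0.47 -0.03 1.07 -0.2 0.4 -0.4 1; -0.48 -0.03 1.06 -0.2 0.4 -0.4 1; -0.49 -0.04 1.06 -0.2 0.4 -0.4 1; -0.49 -0.05 1.06 -0.2 0.4 -0.4 1; -0.50 -0.06 1.05 -0.2 0.4 -0.4 1; -0.51 -0.06 1.05 -0.2 0.4 -0.4 1; -0.51 -0.07 1.05 -0.2 0.4 -0.4 1; -0.52 -0.08 1.04 -0.2 0.4 -0.4 1
```

Emit:
jog_arm --rows "-.5 0 1.05 -.2 .4 -.4 1; -.5 0 1.05 -.2 .4 -.4 1; -.5 0 1.05 -.2 .4 -.4 1; -.5 -.05 1.05 -.2 .4 -.4 1; -.5 -.05 1.05 -.2 .4 -.4 1; -.5 -.05 1.05 -.2 .4 -.4 1; -.5 -.05 1.05 -.2 .4 -.4 1; -.5 -.05 1.05 -.2 .4 -.4 1; -.5 -.1 1.05 -.2 .4 -.4 1; 0 0 0 0 0 0 1"

```text
time: 15.25
tcp_pos: [0.4832, 0.1527, 0.0909]
tcp_rot: [-0.543, 0.81, -0.123, -0.181]
wrist_force: [-0.6, -0.4, 0.1]
finger_gap: 0.0859
```

```bash
sed -i 's/^red=.*/red=mk([.4482,.0700],[.4902,.1697],[.632,.077])/' g.py; python3 - <<'E'
from g import *
b=red;s=env.sense();print(s["qvel"].round(2),s["tcp_pos"])
plan(b.p,b.rp,8,1,True)
E
```

```text
[ 0.   -0.01  0.01  0.02 -0.    0.  ] [0.48320874 0.15271586 0.09093362]
0.00 0.01 0.98 -0.0 -0.0 0.1 1; 0.00 0.01 0.98 -0.0 -0.0 0.1 1; 0.00 0.01 0.98 -0.0 -0.0 0.1 1; 0.00 0.01 0.98 -0.0 -0.0 0.1 1; 0.00 0.01 0.98 -0.0 -0.0 0.1 1; 0.01 0.00 0.98 -0.0 -0.0 0.1 1; 0.01 0.00 0.98 -0.0 -0.0 0.1 1; 0.01 0.00 0.98 -0.0 -0.0 0.1 1
```

Right on line. Descend.

Emit:
jog_arm --rows "0 0 1 0 0 .1 1; 0 0 1 0 0 .1 1; 0 0 1 0 0 .1 1; 0 0 1 0 0 .1 1; 0 0 1 0 0 .1 1; 0 0 1 0 0 .1 1; 0 0 .9 0 0 .1 1; 0 0 .8 0 0 .1 1; 0 0 0 0 0 0 1"

```text
time: 16.0
tcp_pos: [0.4694, 0.1185, 0.0142]
tcp_rot: [-0.537, 0.815, -0.125, -0.18]
wrist_force: [-0.2, 0.1, -0.7]
finger_gap: 0.0851
```

```bash
python3 - <<'E'
from g import *
b=red;s=env.sense();print(s["qvel"].round(2),s["tcp_pos"])
plan(b.p,b.rp,2,1,True)
E
```

```text
[-0.   -0.01  0.01  0.01  0.    0.  ] [0.4694147  0.11849379 0.01422148]
-0.02 0.03 -0.33 -0.2 -0.2 -0.2 1; -0.02 0.04 -0.33 -0.2 -0.2 -0.2 1
```

Emit:
jog_arm --rows "0 0 -.3 -.1 -.1 -.1 1; 0 0 -.3 -.1 -.1 -.1 1; 0 0 0 0 0 0 1; 0 0 0 0 0 0 0; 0 0 0 0 0 0 0; 0 0 0 0 0 0 0; 0 0 0 0 0 0 0; 0 0 0 0 0 0 0; 0 0 0 0 0 0 0" --grip_force 40

```text
time: 16.75
tcp_pos: [0.4721, 0.1224, 0.0219]
tcp_rot: [-0.539, 0.814, -0.122, -0.178]
wrist_force: [0.2, -0.4, -0.8]
finger_gap: 0.0427
```

```bash
python3 - <<'E'
from g import *
b=red;s=env.sense();print(s["qvel"].round(2),s["tcp_pos"],s["finger_gap"])
r=R.from_quat(s["tcp_rot"]);print("ax",r.inv().apply(b.a),"ft",r.inv().apply(np.array([.4482,.07,.034])-s["tcp_pos"]),"up",r.inv().apply(Z))
E
```

```text
[ 0.  0.  0.  0. -0.  0.] [0.47211081 0.12235084 0.02186688] 0.04271183043457938
ax [-0.9069227   0.00187855 -0.42129287] ft [0.05729251 0.00151386 0.0132222 ] up [ 0.42126953 -0.00738812 -0.9069054 ]
```

Emit:
jog_arm --rows ".2 0 -.45 0 0 0 0; .5 0 -1 0 0 0 0; .85 0 -1.8 0 0 0 0; 1 0 -2.2 0 0 0 0; 1 0 -2.2 0 0 0 0; 1 0 -2.2 0 0 0 0; .85 0 -1.8 0 0 0 0; .5 0 -1 0 0 0 0"

```text
time: 17.42
tcp_pos: [0.4681, 0.1212, 0.1688]
tcp_rot: [-0.539, 0.814, -0.121, -0.182]
wrist_force: [-0.4, 0.8, -2.2]
finger_gap: 0.0429
```

```bash
cat >> g.py <<'E'
RA=np.array([-.907,0,-.4213]);RF=np.array([.0573,0,.0132]);fr=np.array([.99,-.14,0])
E
python3 - <<'E'
from g import *
print(env.sense()["finger_gap"])
place(red,RA,RF,fr,.08,.10,26,0)
E
```

```text
0.042861451386080454
foot now-mark [-0.1864 -0.0087  0.1692] axis [ 0.39   0.921 -0.006] angle left 112.0 target tcp [0.545 0.089 0.15 ] f [-0.4  0.8 -2.2]
-0.26 -0.54 -0.07 1.1 -2.9 3.0 0; -0.26 -0.52 -0.05 1.1 -2.9 3.0 0; -0.26 -0.50 -0.03 1.1 -2.9 3.0 0; -0.25 -0.48 -0.01 1.1 -2.9 3.0 0; -0.25 -0.45 0.01 1.1 -2.9 3.0 0; -0.24 -0.43 0.03 1.1 -2.9 3.0 0; -0.23 -0.41 0.05 1.1 -2.9 3.0 0; -0.22 -0.38 0.07 1.1 -2.9 3.0 0; -0.21 -0.36 0.09 1.1 -2.9 3.0 0; -0.19 -0.34 0.10 1.1 -2.9 3.0 0
-0.18 -0.32 0.12 1.1 -2.9 3.0 0; -0.16 -0.30 0.13 1.1 -2.9 3.0 0; -0.14 -0.28 0.14 1.1 -2.9 3.0 0; -0.11 -0.26 0.16 1.1 -2.9 3.0 0; -0.09 -0.24 0.16 1.1 -2.9 3.0 0; -0.06 -0.22 0.17 1.1 -2.9 3.0 0; -0.04 -0.21 0.18 1.1 -2.9 3.0 0; -0.01 -0.19 0.18 1.1 -2.9 3.0 0; 0.02 -0.18 0.18 1.1 -2.9 3.0 0; 0.05 -0.17 0.18 1.1 -2.9 3.0 0
0.08 -0.16 0.18 1.1 -2.9 3.0 0; 0.11 -0.15 0.18 1.1 -2.9 3.0 0; 0.14 -0.14 0.18 1.1 -2.9 3.0 0; 0.17 -0.14 0.17 1.1 -2.9 3.0 0; 0.20 -0.14 0.16 1.1 -2.9 3.0 0; 0.23 -0.13 0.15 1.1 -2.9 3.0 0
```

Emit:
jog_arm --rows "-.25 -.55 -.05 1.1 -2.9 3 0; -.25 -.5 -.05 1.1 -2.9 3 0; -.25 -.5 -.05 1.1 -2.9 3 0; -.25 -.5 0 1.1 -2.9 3 0; -.25 -.45 0 1.1 -2.9 3 0; -.25 -.45 .05 1.1 -2.9 3 0; -.25 -.4 .05 1.1 -2.9 3 0; -.2 -.4 .05 1.1 -2.9 3 0; -.2 -.35 .1 1.1 -2.9 3 0; -.2 -.35 .1 1.1 -2.9 3 0"

```text
time: 18.25
tcp_pos: [0.5206, 0.1154, 0.1818]
tcp_rot: [-0.329, 0.93, -0.101, 0.13]
wrist_force: [-0.7, -0.3, -2.0]
finger_gap: 0.0427
```

Emit:
jog_arm --rows "-.2 -.3 .1 1.1 -2.9 3 0; -.15 -.3 .15 1.1 -2.9 3 0; -.15 -.3 .15 1.1 -2.9 3 0; -.1 -.25 .15 1.1 -2.9 3 0; -.1 -.25 .15 1.1 -2.9 3 0; -.05 -.2 .15 1.1 -2.9 3 0; -.05 -.2 .2 1.1 -2.9 3 0; 0 -.2 .2 1.1 -2.9 3 0; 0 -.2 .2 1.1 -2.9 3 0; .05 -.15 .2 1.1 -2.9 3 0"

```text
time: 19.08
tcp_pos: [0.5398, 0.0933, 0.1851]
tcp_rot: [-0.066, 0.903, -0.065, 0.42]
wrist_force: [-0.2, 0.2, -2.5]
finger_gap: 0.0429
```

```bash
python3 - <<'E'
from g import *
s=env.sense();print(s["joint_positions"].round(2),s["finger_gap"])
place(red,RA,RF,fr,.07,.10,8,0)
E
```

```text
[ 0.34 -0.4  -0.93  0.21 -0.32  0.05] 0.0429277990374438
foot now-mark [-0.1187  0.0055  0.1217] axis [0.256 0.184 0.949] angle left 21.1 target tcp [0.545 0.089 0.14 ] f [-0.2  0.2 -2.5]
0.36 0.03 0.41 0.6 -1.8 1.8 0; 0.38 0.03 0.40 0.6 -1.8 1.8 0; 0.41 0.02 0.39 0.6 -1.8 1.8 0; 0.43 0.01 0.38 0.6 -1.8 1.8 0; 0.45 0.01 0.36 0.6 -1.8 1.8 0; 0.47 -0.00 0.35 0.6 -1.8 1.8 0; 0.50 -0.01 0.33 0.6 -1.8 1.8 0; 0.52 -0.02 0.32 0.6 -1.8 1.8 0
```

Emit:
jog_arm --rows ".35 0 .4 .6 -1.8 1.8 0; .4 0 .4 .6 -1.8 1.8 0; .4 0 .4 .6 -1.8 1.8 0; .4 0 .4 .6 -1.8 1.8 0; .45 0 .4 .6 -1.8 1.8 0; .45 0 .4 .6 -1.8 1.8 0; .5 0 .4 .6 -1.8 1.8 0; .5 0 .4 .6 -1.8 1.8 0; 0 0 0 0 0 0 0"

```text
time: 19.83
tcp_pos: [0.5407, 0.0845, 0.1371]
tcp_rot: [0.064, 0.838, -0.04, 0.54]
wrist_force: [-1.0, -0.1, -2.3]
finger_gap: 0.0429
```

```bash
python3 - <<'E'
from g import *
s=env.sense();print(s["joint_positions"].round(2),s["finger_gap"])
place(red,RA,RF,fr,.025,.0,10,0)
E
```

```text
[ 0.43 -0.3  -1.25 -0.46 -0.52  0.26] 0.04290739857760628
foot now-mark [-0.1028  0.0093  0.0675] axis [-0.009  0.     1.   ] angle left 0.8 target tcp [0.644 0.075 0.095] f [-1.  -0.1 -2.3]
-0.04 0.06 1.12 -0.1 0.1 -0.0 0; -0.04 0.06 1.12 -0.1 0.1 -0.0 0; -0.04 0.06 1.12 -0.1 0.1 -0.0 0; -0.04 0.06 1.12 -0.1 0.1 -0.0 0; -0.04 0.06 1.12 -0.1 0.1 -0.0 0; -0.05 0.06 1.12 -0.1 0.1 -0.0 0; -0.05 0.06 1.12 -0.1 0.1 -0.0 0; -0.05 0.06 1.12 -0.1 0.1 -0.0 0; -0.05 0.06 1.12 -0.1 0.1 -0.0 0; -0.05 0.05 1.12 -0.1 0.1 -0.0 0
```

Emit:
jog_arm --rows "-.05 .06 1.1 -.1 .1 0 0; -.05 .06 1.1 -.1 .1 0 0; -.05 .06 1.1 -.1 .1 0 0; -.05 .06 1.1 -.1 .1 0 0; -.05 .06 1.1 -.1 .1 0 0; -.05 .06 1.1 -.1 .1 0 0; -.05 .06 1.1 -.1 .1 0 0; -.05 .06 1.1 -.1 .1 0 0; -.05 .06 1.1 -.1 .1 0 0; -.05 .06 1.1 -.1 .1 0 0"

```text
time: 20.67
tcp_pos: [0.6465, 0.0765, 0.0964]
tcp_rot: [0.053, 0.847, -0.034, 0.527]
wrist_force: [-0.2, 0.4, -1.1]
finger_gap: 0.0431
```

```bash
python3 - <<'E'
from g import *
s=env.sense();print(s["joint_positions"].round(2),s["finger_gap"])
place(red,RA,RF,fr,.004,.0,10,0)
c=capcheck(red,"red",RA,RF)
x=env.capture("side")["img"][130:240,300:420,::-1];y=c["img"][170:290,290:430,::-1]
x=cv2.resize(x,None,fx=3.3,fy=3.3);y=cv2.resize(y,(400,342))
k=np.zeros((363,800,3),np.uint8);k[:,:396]=x[:363];k[:342,400:]=y
cv2.imwrite("pics/p5.png",k)
E
```

```text
[ 0.28  0.02 -1.13 -0.65 -0.36  0.19] 0.0431379090421771
foot now-mark [0.0011 0.0011 0.0272] axis [ 0.023 -0.002  1.   ] angle left 1.5 target tcp [0.644 0.075 0.074] f [-0.2  0.4 -1.1]
0.22 -0.01 0.08 0.1 -0.1 0.0 0; 0.22 -0.01 0.08 0.1 -0.1 0.0 0; 0.22 -0.02 0.08 0.1 -0.1 0.0 0; 0.22 -0.02 0.08 0.1 -0.1 0.0 0; 0.22 -0.02 0.08 0.1 -0.1 0.0 0; 0.22 -0.02 0.08 0.1 -0.1 0.0 0; 0.22 -0.02 0.08 0.1 -0.1 0.0 0; 0.22 -0.02 0.08 0.1 -0.1 0.0 0; 0.22 -0.02 0.08 0.1 -0.1 0.0 0; 0.22 -0.02 0.08 0.1 -0.1 0.0 0
side cap exp [347.3 146.6] mid exp [346.5 162.2] mark [345.8 178.1] [(array([344, 143,   7,   9,  52], dtype=int32), array([347.4, 147.1])), (array([338, 175,   5,   8,  17], dtype=int32), array([339.6, 178.6])), (array([343, 177,   7,   4,  24], dtype=int32), array([345.8, 178.4]))] px/cm x [ 2.2 -1. ] y [-1.9 -1.3]
scene cap exp [405.9 192.1] mid exp [401.7 211. ] mark [397.3 229.3] [(array([401, 186,  11,  14, 122], dtype=int32), array([406.2, 192.4])), (array([400, 213,  11,   4,  17], dtype=int32), array([404.5, 215.2])), (array([392, 226,  11,   7,  41], dtype=int32), array([396.3, 229.8])), (array([388, 227,  20,  10,  56], dtype=int32), array([398. , 233.6]))] px/cm x [3.6 1.7] y [ 2.  -2.1]
```

View pics/p5.png

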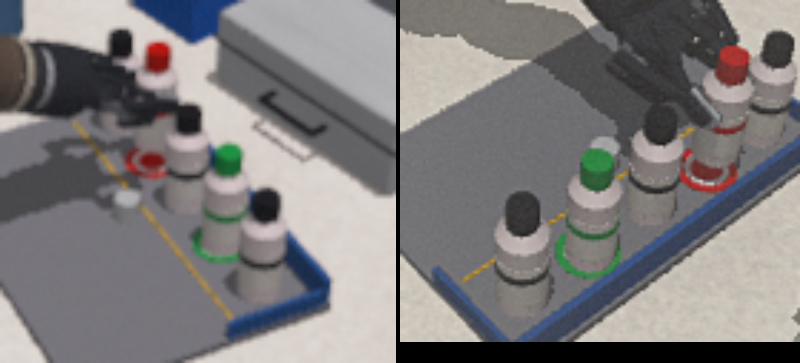

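Green stands centred on its disc. Red is upright above its own disc, and the jar and standing bottles look undisturbed. Lowering red.

Emit:
jog_arm --rows ".2 0 .08 .1 -.15 0 0; .2 0 .08 .1 -.15 0 0; .2 -.02 .08 .1 -.15 0 0; .2 -.02 .08 .1 -.15 0 0; .2 -.02 .08 .1 -.15 0 0; .2 -.02 .08 .1 -.15 0 0; .2 -.02 .08 .1 -.15 0 0; .2 -.02 .08 .1 -.15 0 0; .2 -.02 .08 .1 -.15 0 0; .2 -.02 .08 0 0 0 0"

```text
time: 21.65
tcp_pos: [0.6423, 0.0753, 0.0742]
tcp_rot: [0.057, 0.84, -0.042, 0.537]
wrist_force: [-0.7, 0.2, -1.9]
finger_gap: 0.0423
```

```bash
python3 - <<'E'
from g import *
print(env.sense()["finger_gap"])
place(red,RA,RF,fr,.0,.0,5,0)
E
```

```text
0.04233803116418197
foot now-mark [-0.0017 -0.0006  0.0046] axis [-0.001  0.01   1.   ] angle left 0.6 target tcp [0.644 0.075 0.07 ] f [-0.7  0.2 -1.9]
0.07 0.01 0.07 -0.1 0.0 0.1 0; 0.07 0.01 0.07 -0.1 0.0 0.1 0; 0.07 0.01 0.07 -0.1 0.0 0.1 0; 0.07 0.01 0.07 -0.1 0.0 0.1 0; 0.07 0.01 0.07 -0.1 0.0 0.1 0
```

Emit:
jog_arm --rows ".08 0 .06 -.1 0 .1 0; .08 0 .06 -.1 0 .1 0; .08 0 .06 -.1 0 .1 0; .08 0 .05 -.1 0 .1 0; .08 0 .04 0 0 0 0"

```text
time: 22.07
tcp_pos: [0.6443, 0.0749, 0.0706]
tcp_rot: [0.059, 0.839, -0.037, 0.539]
wrist_force: [-1.6, 1.4, 2.3]
finger_gap: 0.0427
```

Emit:
jog_arm --rows "0 0 0 0 0 0 .6; 0 0 0 0 0 0 .7; 0 0 0 0 0 0 .7; 0 0 0 0 0 0 .7; 0 0 0 0 0 0 .7; 0 0 0 0 0 0 .7"

```text
time: 22.57
tcp_pos: [0.6451, 0.0752, 0.0716]
tcp_rot: [0.059, 0.839, -0.036, 0.54]
wrist_force: [0.5, 0.0, 0.6]
finger_gap: 0.0598
```

Emit:
jog_arm --rows "0 0 -.6 0 0 0 .7; 0 0 -1.2 0 0 0 .7; 0 0 -1.5 0 0 0 .7; 0 0 -1.5 0 0 0 .7; 0 0 -1.5 0 0 0 .7; 0 0 -1.5 0 0 0 .7; -.5 0 -1.5 0 0 0 .7; -1 0 -1.5 0 0 0 .7; -1.5 0 -1.5 0 0 0 .7; -1.5 0 -1.5 0 0 0 .7"

```text
time: 23.4
tcp_pos: [0.5293, 0.0882, 0.1647]
tcp_rot: [0.058, 0.842, -0.039, 0.534]
wrist_force: [0.5, 0.7, 0.1]
finger_gap: 0.0596
```

Emit:
jog_arm --rows "-1 0 -1 0 0 0 .7; -.5 0 -.5 0 0 0 .7; 0 0 0 0 0 0 .7; 0 0 0 0 0 0 .7; 0 0 0 0 0 0 .7"

```text
time: 23.82
tcp_pos: [0.5198, 0.09, 0.1923]
tcp_rot: [0.058, 0.84, -0.036, 0.539]
wrist_force: [0.1, -0.1, -0.4]
finger_gap: 0.0594
```

```bash
python3 - <<'E'
from g import *
s=env.sense();print(s["tcp_pos"],s["wrist_force"],s["qvel"].round(3))
cs=[cam("scene"),cam("side")]
for b,col in((red,"red"),(green,"green")):
    for c in cs:
        e=proj(c,b.mark+.108*Z);print(col,"cap exp",e.round(1),[x[3].round(1) for x in blobs(c,col,30) if abs(x[3]-e).max()<12])
x=cs[1]["img"][130:240,300:420,::-1];y=cs[0]["img"][170:290,290:430,::-1]
x=cv2.resize(x,None,fx=3.3,fy=3.3);y=cv2.resize(y,(400,342))
k=np.zeros((363,800,3),np.uint8);k[:,:396]=x[:363];k[:342,400:]=y
cv2.imwrite("pics/p6.png",k)
E
```

```text
[0.51979187 0.08996166 0.19225445] [ 0.0846786  -0.13887332 -0.35804505] [ 0.003 -0.005 -0.014 -0.006  0.002 -0.   ]
red cap exp [402.8 199.9] [array([402.8, 199.7])]
red cap exp [346.5 153.6] [array([346.2, 153.5])]
green cap exp [358.2 228.9] [array([358.7, 226.1])]
green cap exp [368.6 178.1] [array([368.8, 178. ])]
```

View pics/p6.png

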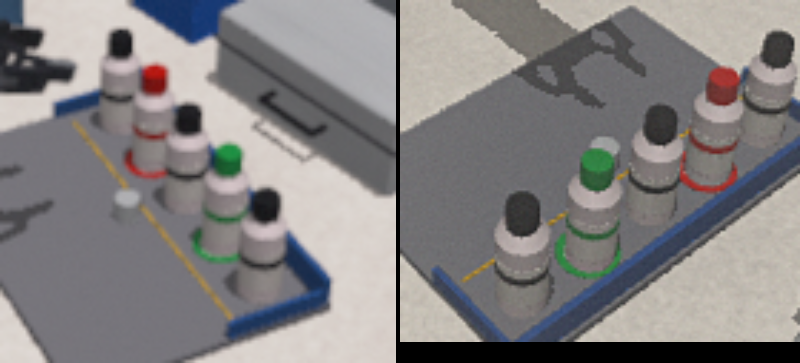

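Both bottles stand centred on their discs, and the gripper is clear. Handing in.

```bash
python3 -c "
from bench import env
print(env.job_done())"
```

```text
the job is handed in; nothing more can be done
None
```

Both bottles are standing upright, cap up, on the discs of their own colour, and I handed the job in at about 24 s. I picked up each one with the gripper tilted, turned it upright in the air, lowered it until light contact (about 4 N), then released and backed off.

**Last checks:**
- **Red bottle:** the cap was within 0.4 px of where it should be in both cameras.
- **Green bottle:** it matched within 0.3 px in the side camera but sat 2.8 px high in the scene camera. I put that down to the colour filter catching only the lit top of the cap. Its disc's ring shows around the foot in the picture.
- **Other things:** the black-capped bottles and the jar look undisturbed in the final picture, but I did not measure them. The screwdriver, tape, caliper and mug were outside the final crops and were not checked. The arm did not pass near them.
- **Gripper:** it was clear of everything, with wrist force near zero.

No check failed. Joint 3 came within about 0.01 rad of its limit while placing the green bottle, but did not pass it.

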